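Put replacement sun lenses with their frames

TASK

Four replacement sun lenses, fresh from edging, lie on the pale mat; each job tray holds a spectacle frame with one lens missing. Lay each lens, dome up, in the middle of the foam pad of the tray whose frame has rims of the same outline, so that every frame has its own lens beside it; set the lenses down gently without dropping them, and leave the oil bottle and the loupe where they stand.

Things in the scene. Friction and masses are not known exactly. Their poses are not given: they have to be found in the camera images.
- lens_round_mid (a point): Loose brown sun lens, outline round, 40 mm across; 5 mm thick at the edge, 7 mm in the middle, 20 g. Point: its centre, 3.5 mm above its flat underside; z up out of the domed face, y along its width: grip its edge across the width (along y). Starts dome up on a fixed 2 mm mat.
- lens_square_mid (a point): Loose brown sun lens, outline a large rounded square, 53 mm wide (y) and 45 mm high (x); 5 mm thick at the edge, 7 mm in the middle, 20 g. Point: its centre, 3.5 mm above its flat underside; z up out of the domed face, y along its width: grip its edge across the width (along y). Starts dome up on a fixed 2 mm mat.
- lens_rect_mid (a point): Loose brown sun lens, outline a low rectangle with small rounded corners, 52 mm wide (y) and 26 mm high (x); 5 mm thick at the edge, 7 mm in the middle, 20 g. Point: its centre, 3.5 mm above its flat underside; z up out of the domed face, y along its width: grip its edge across the width (along y). Starts dome up on a fixed 2 mm mat.
- lens_half_mid (a point): Loose brown sun lens, outline a half-eye: straight along the top (+x), bowed below, 48 mm wide (y) and 28 mm high (x), with short straight sides; 5 mm thick at the edge, 7 mm in the middle, 20 g. Point: its centre, 3.5 mm above its flat underside; z up out of the domed face, y along its width: grip its edge across the width (along y). Starts dome up on a fixed 2 mm mat.
- tray_round_pad (a point): Fixed grey job tray, 140 (y) x 122 (x) mm, walls 22 mm high; its black frame has two round rims, the left (+y) one empty. Point: middle of the top of the pale foam pad (80 x 52 mm, 6 mm above the desk); z up, x toward the frame, 60 mm away. Space round it inside: 134 (y) x 62 (x) mm, floor at 3 mm, 12 mm divider to the frame.
- tray_square_pad (a point): Fixed grey job tray, 140 (y) x 122 (x) mm, walls 22 mm high; its black frame has two large squarish rims, the right (-y) one empty. Point: middle of the top of the pale foam pad (80 x 52 mm, 6 mm above the desk); z up, x toward the frame, 60 mm away. Space round it inside: 134 (y) x 62 (x) mm, floor at 3 mm, 12 mm divider to the frame.
- tray_rect_pad (a point): Fixed grey job tray, 140 (y) x 122 (x) mm, walls 22 mm high; its black frame has two low rectangular rims, the right (-y) one empty. Point: middle of the top of the pale foam pad (80 x 52 mm, 6 mm above the desk); z up, x toward the frame, 60 mm away. Space round it inside: 134 (y) x 62 (x) mm, floor at 3 mm, 12 mm divider to the frame.
- tray_half_pad (a point): Fixed grey job tray, 140 (y) x 122 (x) mm, walls 22 mm high; its black frame has two half-eye rims, straight on top and bowed below, the left (+y) one empty. Point: middle of the top of the pale foam pad (80 x 52 mm, 6 mm above the desk); z up, x toward the frame, 60 mm away. Space round it inside: 134 (y) x 62 (x) mm, floor at 3 mm, 12 mm divider to the frame.
- oil_bottle: Bystander: small yellow oil bottle with a black cap, 27 mm across, 72 mm tall, standing loose on the bench beyond the mat; the origin is the centre of its underside.
- eye_loupe: Bystander: small black eye loupe, 35 mm across, 37 mm tall, standing loose on the desk beyond the trays; the origin is the centre of its underside.

How it is judged:
By the outcome, as a careful person would: the job done as asked, in the order asked, and still so for the second after the job is handed in, with the robot touching nothing.
It also fails if it takes over 112 s, if anything falls off the work surface, if the arm or the gripper's body presses on something with over 40 N, if the wrist force passes 120 N, or if a joint passes its speed limit or range.

ROBOT

A 6-joint arm with a two-finger parallel gripper is mounted at the origin on a cart in front of the work surface, level with it; the furniture and walls round the work are solid. World frame = base frame: x ahead of the robot, y to its left, z up, the work surface at z = 0. Lengths are in m, angles in rad, forces in N, time in s.
With the tool pointing down it reaches from about 0.275 to 1 m from the base axis. Payload 8.4 kg.
Tool frame: the origin (TCP) lies on the centre line of the jaws, within the pads' length; the fingertips stand 17 mm ahead of it and the grasp point (between the pads) lies 2 mm behind it (bot.tcp_to_tips is the z of the fingertips in the tool frame, in m); z points along the fingers, y is the line along which they close (so a half turn about z gives the same grasp; the last joint's range is limited). The gripper opens to 85 mm and grips with 20 to 120 N. Pads are 22 mm wide; open, the fingers measure 114 mm over their backs; the gripper's body (76 mm by 85 mm) begins 54 mm behind the grasp point. The pads swing forward as they close: fully open they stand 13 mm farther back than shut.
Start: joints at [-1.294, 0.353, 1.633, -0, 1.155, -0.002], TCP at [0.172, -0.601, 0.248] pointing down, gripper open.
Joint ranges: [-2.63, 2.63], [-0.92, 2.1], [0.06, 2.66], [-1.3, 4.44], [0, 2.69], [-3.02, 3.02]. Speed limits (rad/s): [2.22, 2.22, 2.79, 3.14, 3.14, 3.14].

INTERFACE

Orientations are given as a unit quaternion [x, y, z, w].
In Python, from workcell import bot, hand, kinematics, get_obs, vision, hand_in gives the robot as it stands. The module is installed in compiled form; this text tells all that it offers. Calls block until the motion is done:
- bot.reach(position, orientation): joint-space move of the TCP to a pose.
- bot.servo_line(position, ori=None, velocity=0.15): straight line of the TCP; ori=None keeps the orientation; velocity is the mean speed in m/s.
- bot.goto_joints(angles): joint-space move.
- hand.move_gripper(opening, strength=None): finger opening in m; strength is the grip in N (None keeps the last); returns when the fingers have stopped.
- bot.dwell(seconds).
- kinematics.solve_ik(position, orientation): joint angles nearest the present ones, or None.
- get_obs(): the state.
- vision.read_camera(name): name is "scene" or "top" or "wrist"; returns a dict with "frame" (480x640x3 uint8, red, green, blue), "intrinsics" (3x3 intrinsics, pixels), "view" (4x4, takes a point from world to camera coordinates). Camera axes: x right, y down, z forward; pixel columns grow to the right and rows downward; lengths in m; the calibration is good to about 2 mm. A picture is of the moment at which its call begins. There is no depth.
A pose or a line that the arm cannot do raises bot.IKError and nothing moves.
- hand_in(): hands the job in; it is judged then, once.
The state is a dict: "time_s": time; "joint_pos": joint angles; "joint_vel": joint speeds; "joint_efforts": joint torques, N m; "position": TCP position; "orientation": TCP orientation; "wrist_force": force on the tool from outside, world axes, zero at the start; "ft_torque": the same for the moment, N m; "gripper_width": finger opening in m; "grip_force": force on a finger pad.
Only numpy, scipy, OpenCV 4.12 (cv2) and the standard library are available. Lean on these libraries where they do the work, as an engineer would, in place of code of your own. Each camera call takes 0.05 s, during which the arm holds its last target. There are 200 camera calls.

## Working session

There is one attempt and no reset: what is moved stays moved. The work goes in short steps, each a Python script; the robot and the scene stay as the last script left them, time stands still between calls to the robot, and variables do not carry over. Pictures are saved under pics/ and viewed, at most 14 in all, crops included, and the job is handed in when it is done.

```bash
mkdir -p pics
python3 - <<'E'
from workcell import *
import cv2
for n in("top","scene"):
    r=vision.read_camera(n); cv2.imwrite(f"pics/{n}0.png",r["frame"][:,:,::-1]); print(n,r["intrinsics"].tolist(),r["view"].round(3).tolist())
print(get_obs()["time_s"],bot.tcp_to_tips, get_obs()["orientation"])
E
```

```text
top [[545.0903598317038, 0.0, 308.1429062594875], [0.0, 545.0903598317038, 239.9037105293345], [0.0, 0.0, 1.0]] [[-0.023, -1.0, -0.006, 0.008], [-0.998, 0.024, -0.066, 0.521], [0.067, 0.004, -0.998, 1.312], [0.0, 0.0, 0.0, 1.0]]
scene [[435.16513355249947, 0.0, 318.1648003675699], [0.0, 435.16513355249947, 236.68338403569203], [0.0, 0.0, 1.0]] [[-0.71, -0.704, 0.003, 0.341], [-0.329, 0.328, -0.886, 0.211], [0.623, -0.63, -0.464, 0.712], [0.0, 0.0, 0.0, 1.0]]
0.1 0.017 [ 9.90297662e-01  1.38960944e-01 -9.31991626e-05 -6.23013983e-04]
```

View pics/top0.png

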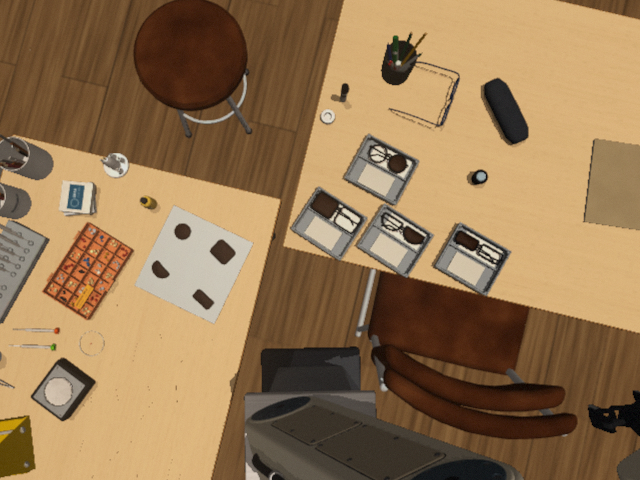

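View pics/scene0.png

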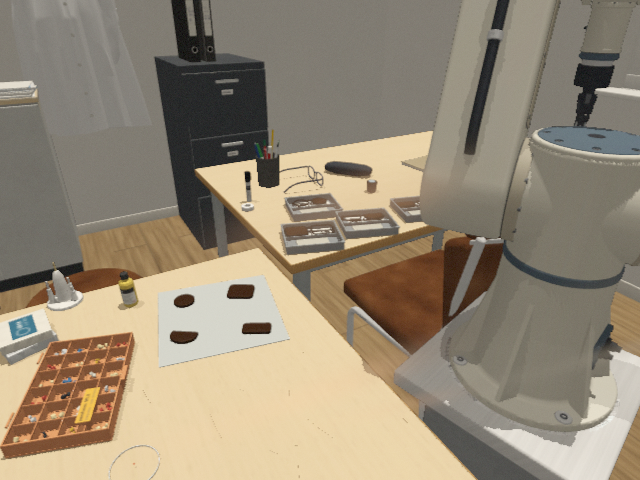

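The top view shows the mat (~195,263) with lenses at about (182,232), (222,252), (160,270) and (203,299). The trays are at about (380,170), (327,223), (395,240) and (472,258), the bottle at (148,202) and the loupe at (479,177). I'll zoom in on the trays.

```bash
python3 - <<'E'
import cv2
a=cv2.imread("pics/top0.png"); cv2.imwrite("pics/crop.png",cv2.resize(a[125:305,280:520],None,fx=3.3,fy=3.3,interpolation=cv2.INTER_CUBIC))
E
cat > h.py <<'E'
import cv2, numpy as np
from workcell import *
def ray(r,uv,z):
    """pixels -> world points on plane z"""
    V=r["view"]; R=V[:3,:3]; c=-R.T@V[:3,3]
    uv=np.atleast_2d(uv).astype(float)
    d=np.c_[uv,np.ones(len(uv))]@np.linalg.inv(r["intrinsics"]).T@R
    return c+d*((z-c[2])/d[:,2])[:,None]
def rect(r,cnt,z):
    """min area rect of a contour on plane z: centre, (w,h) long first, angle of long axis (rad)"""
    p=ray(r,cnt.reshape(-1,2),z)[:,:2]
    b=cv2.boxPoints(cv2.minAreaRect((p*1000).astype(np.float32)))/1000
    e=[b[1]-b[0],b[2]-b[1]]; l=[np.linalg.norm(x) for x in e]; i=int(np.argmax(l))
    return b.mean(0),(l[i],l[1-i]),np.arctan2(e[i][1],e[i][0])%np.pi
def blobs(mask,lo,hi):
    cs,_=cv2.findContours(mask.astype(np.uint8),cv2.RETR_EXTERNAL,cv2.CHAIN_APPROX_NONE)
    return [c for c in cs if lo<cv2.contourArea(c)<hi]
def down(yaw):
    """tool down with jaw line (tool y) along world angle yaw"""
    y=np.array([np.cos(yaw),np.sin(yaw),0]); z=np.array([0,0,-1.]); x=np.cross(y,z)
    from scipy.spatial.transform import Rotation as Ro
    return Ro.from_matrix(np.c_[x,y,z]).as_quat()
E
python3 - <<'E'
from h import *
for n,z1,z2 in(("top",0.006,.005),("scene",0.006,.005)):
    r=vision.read_camera(n); f=r["frame"].astype(int); g=f.sum(2)/3
    hsv=cv2.cvtColor(r["frame"],cv2.COLOR_RGB2HSV)
    pale=(hsv[...,1]<40)&(hsv[...,2]>150)
    for c in blobs(pale,150,20000):
        x,y,w,h=cv2.boundingRect(c); print(n,"pale",(x,y,w,h),*[np.round(v,3) for v in rect(r,c,z1)])
    for c in blobs((g<90),60,2000):
        x,y,w,h=cv2.boundingRect(c); print(n,"dark",(x,y,w,h),*[np.round(v,3) for v in rect(r,c,z2)])
E
```

```text
top pale (135, 206, 118, 117) [0.47  0.279] [0.217 0.217] 1.103
top pale (104, 153, 24, 24) [0.719 0.468] [0.059 0.054] 2.51
top dark (0, 416, 35, 61) [0.042 0.715] [0.133 0.084] 0.124
top dark (193, 290, 21, 19) [0.384 0.257] [0.05  0.024] 0.772
top dark (152, 261, 17, 17) [0.456 0.365] [0.047 0.027] 0.674
top dark (210, 240, 25, 24) [0.499 0.208] [0.051 0.042] 0.768
top dark (0, 238, 49, 85) [0.44  0.697] [0.233 0.009] 2.635
top dark (175, 224, 16, 15) [0.552 0.306] [0.037 0.035] 1.547
top dark (381, 207, 50, 67) [ 0.516 -0.221] [0.131 0.116] 0.974
top dark (301, 190, 63, 66) [ 0.566 -0.058] [0.137 0.112] 0.967
top dark (68, 185, 16, 24) [0.643 0.571] [0.057 0.033] 3.014
top dark (0, 184, 31, 35) [0.635 0.72 ] [0.084 0.074] 3.079
top dark (467, 170, 21, 15) [ 0.667 -0.426] [0.05  0.034] 1.87
top dark (14, 143, 39, 37) [0.729 0.671] [0.083 0.081] 1.146
top dark (366, 137, 51, 64) [ 0.697 -0.192] [0.137 0.114] 1.051
top dark (339, 84, 10, 18) [ 0.89  -0.102] [0.046 0.018] 2.874
top dark (481, 78, 47, 67) [ 0.832 -0.5  ] [0.17  0.076] 0.414
top dark (436, 78, 23, 49) [ 0.858 -0.363] [
[... 2855 characters left out ...]
5, 27, 14) [0.496 0.208] [0.051 0.046] 0.785
scene dark (0, 268, 55, 25) [0.851 0.502] [0.101 0.054] 1.304
scene dark (56, 262, 87, 31) [0.764 0.404] [0.206 0.097] 0.495
scene dark (287, 243, 56, 11) [ 0.517 -0.029] [0.137 0.031] 0.969
scene dark (284, 226, 28, 11) [ 0.614 -0.063] [0.074 0.052] 0.967
scene dark (292, 197, 33, 9) [ 0.738 -0.218] [0.1   0.045] 1.044
scene dark (325, 162, 47, 15) [ 0.854 -0.525] [0.176 0.127] 0.443
scene dark (552, 63, 63, 68) [ 0.865 -3.376] [3.329 0.328] 1.809
scene dark (579, 50, 41, 11) [ 1.529 -6.122] [1.57  0.466] 1.841
scene dark (464, 38, 37, 117) [ 2.342 -4.874] [8.463 0.217] 2.007
scene dark (491, 0, 19, 30) [-44.808 100.855] [1289.59    12.924] 1.997
```

View pics/crop.png

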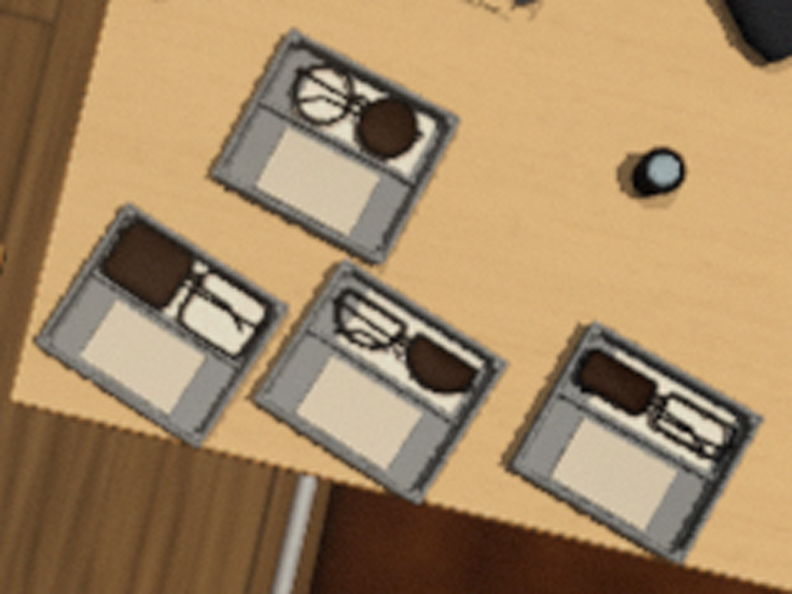

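Outlines by tray: (380,170) is round, (327,223) square, (395,240) half-eye and (472,258) rectangular. Both cameras agree on the lenses to about 3 mm on z≈0. Next I'll measure the pads in the top view and take wrist looks over the trays and the mat.

```bash
cat >> h.py <<'E'
def pads(r,amin):
    hsv=cv2.cvtColor(r["frame"],cv2.COLOR_RGB2HSV)
    m=((hsv[...,1]<75)&(hsv[...,2]>165)).astype(np.uint8)
    out=[]
    for c in blobs(cv2.morphologyEx(m,cv2.MORPH_OPEN,np.ones((3,3))),amin,1e5):
        p,s,a=rect(r,c,.006)
        if abs(s[0]-.08)<.008 and abs(s[1]-.052)<.008: out.append((*p,*s,a))
    return np.array(out).reshape(-1,5)
def lenses(r,amin):
    g=r["frame"].mean(2); out=[]
    for c in blobs(g<95,amin,1e5):
        p,s,a=rect(r,c,.0045)
        q=ray(r,[[(lambda m:(m["m10"]/m["m00"],m["m01"]/m["m00"]))(cv2.moments(c))]],.0045) if 0 else None
        M=cv2.moments(c); cen=ray(r,[M["m10"]/M["m00"],M["m01"]/M["m00"]],.0045)[0,:2]
        if .03<s[0]<.06 and .02<s[1]<.055 and p[1]>.1: out.append((*p,*s,a,*(cen-p)))
    return np.array(out).reshape(-1,7)
E
python3 - <<'E'
from h import *
np.set_printoptions(precision=4,suppress=True)
r=vision.read_camera("top"); print("top",pads(r,300))
for nm,p,ya in(("trays",[.45,-.2,.40],1.0),("mat",[.42,.28,.35],.77)):
    for y in(ya,ya-np.pi):
        q=kinematics.solve_ik(p,down(y)); print(nm,y,q)
    cand=[(kinematics.solve_ik(p,down(y)),y) for y in(ya,ya-np.pi)]
    cand=[c for c in cand if c[0] is not None]
    q=min(cand,key=lambda c:abs(c[0][5]))
    bot.goto_joints(q[0]); r=vision.read_camera("wrist"); cv2.imwrite(f"pics/w_{nm}.png",r["frame"][:,:,::-1])
    print("pads",pads(r,1500)); print("lens",lenses(r,500)); print(get_obs()["time_s"])
E
```

```text
top [[ 0.4438 -0.3875  0.0795  0.0517  1.0241]
 [ 0.4937 -0.2003  0.0801  0.0527  0.9731]
 [ 0.539  -0.0406  0.0798  0.0521  0.9696]
 [ 0.668  -0.1748  0.0799  0.0518  1.0473]]
trays 1.0 [-0.4213  0.0241  1.7061 -0.      1.4114 -1.4213]
trays -2.141592653589793 [-0.4213  0.0241  1.7061 -0.      1.4114  1.7203]
pads [[ 0.6682 -0.1773  0.0792  0.05    1.0526]
 [ 0.4433 -0.3901  0.08    0.0512  1.0227]
 [ 0.4929 -0.2022  0.0797  0.0516  0.9895]]
lens [[ 0.498   0.2056  0.0548  0.0459  0.7831 -0.0005 -0.0005]]
2.15
mat 0.77 [ 0.585   0.0751  1.7583 -0.      1.3082 -0.185 ]
mat -2.371592653589793 [ 0.585   0.0751  1.7583 -0.      1.3082  2.9566]
pads []
lens [[ 0.4982  0.2057  0.0537  0.0458  0.7692 -0.0005 -0.0003]
 [ 0.5507  0.3039  0.0407  0.0388  2.8297 -0.0002 -0.    ]
 [ 0.3827  0.2546  0.0523  0.027   0.807  -0.0001  0.    ]
 [ 0.4546  0.3621  0.0493  0.0286  0.7143  0.0009 -0.0009]]
3.9583
```

Run:
```python
from h import *
np.set_printoptions(precision=4,suppress=True)
p=[.42,.28,.35]
q=get_obs()["joint_pos"].copy()
for d in(3.1416,1.5708):
    q2=np.array(q); q2[5]+=d; bot.goto_joints(q2); r=vision.read_camera("wrist"); print(lenses(r,500))
print(get_obs()["time_s"])
```

```text
[[ 0.4544  0.3628  0.0488  0.0304  0.7092  0.0013 -0.0016]
 [ 0.383   0.2549  0.0521  0.0268  0.8132 -0.0002 -0.0004]
 [ 0.5508  0.3039  0.0401  0.0383  0.7691  0.     -0.0002]
 [ 0.4984  0.2057  0.0528  0.0456  0.7818 -0.0002 -0.0006]]
[[ 0.3825  0.2548  0.053   0.0263  0.7697  0.0003  0.    ]
 [ 0.4977  0.2052  0.0538  0.0458  0.7807  0.0007  0.0004]
 [ 0.4546  0.3617  0.0483  0.0301  0.736   0.0013 -0.0003]
 [ 0.5504  0.3041  0.0402  0.0387  2.3385  0.0003 -0.    ]]
8.1083
```

View pics/w_mat.png

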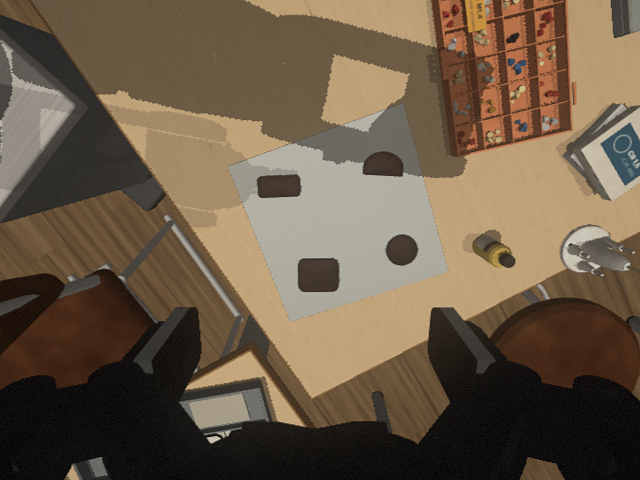

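The wrist picture shows all four lenses dome up on the mat: rect (279,186), half (382,164), square (318,274), round (401,249). Looks at three different yaws agree within 1 mm, so I'm trusting the wrist camera and starting with the rectangular lens.

```bash
cat >> h.py <<'E'
PAD={"rect":(.4433,-.3901,1.023),"half":(.4929,-.2022,.985),"square":(.5384,-.0428,.975),"round":(.6682,-.1773,1.050)}
LEN={"rect":(.3828,.2548,.797,.052),"half":(.4545,.3622,.715,.048),"square":(.4981,.2056,.777,.053),"round":(.5506,.3040,.77,.040)}
def fz(): return get_obs()["wrist_force"][2]
def guarded(x,y,z,zmin,step=.001,thr=2.):
    """step down till the vertical force changes by thr; returns TCP z"""
    bot.dwell(.15); f0=fz()
    while z>zmin:
        z-=step; bot.servo_line([x,y,z],velocity=.02)
        if abs(fz()-f0)>thr: break
    print("guard stop z",round(z,4),"df",round(fz()-f0,2)); return z
def pick(n,z0=.024,zmin=.010):
    x,y,a,w=LEN[n]; hand.move_gripper(w+.009,25)
    bot.reach([x,y,.10],down(a)); bot.servo_line([x,y,z0],velocity=.12)
    z=guarded(x,y,z0,zmin)+.0025
    bot.servo_line([x,y,z],velocity=.03); hand.move_gripper(w-.006,25)
    o=get_obs(); print(n,"width",o["gripper_width"],"grip",o["grip_force"],"t",o["time_s"])
    bot.servo_line([x,y,.10],velocity=.12); return z
def place(n,zg):
    x,y,a=PAD[n]; w=LEN[n][3]
    bot.reach([x,y,.12],down(a)); print("carried width",get_obs()["gripper_width"])
    zp=zg+.004; bot.servo_line([x,y,zp+.004],velocity=.12)
    z=guarded(x,y,zp+.004,zp-.0015,.0005,1.)
    print("expected z",zp); hand.move_gripper(w+.012); bot.servo_line([x,y,.13],velocity=.12)
    print("t",get_obs()["time_s"])
E
python3 - <<'E'
from h import *
z=pick("rect"); open("zg","w").write(str(z))
r=vision.read_camera("wrist"); cv2.imwrite("pics/g.png",r["frame"][:,:,::-1])
E
```

```text
guard stop z 0.013 df 14.15
rect width 0.05063049610994685 grip 31.16413574967737 t 14.1
```

View pics/g.png

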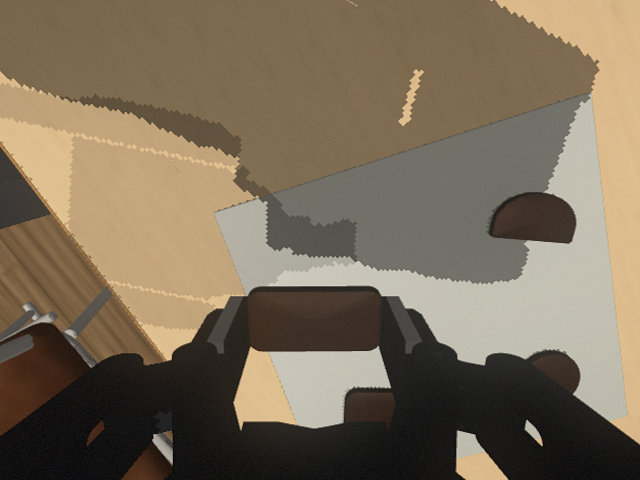

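The lens is held level between the pads at (315,320), with a measured width of 50.6 mm. Placing it now.

Run:
```python
from h import *
np.set_printoptions(precision=4,suppress=True)
place("rect",float(open("zg").read()))
x,y,a=PAD["rect"]; bot.servo_line([x-.05,y,.22],velocity=.3)
r=vision.read_camera("wrist"); cv2.imwrite("pics/p1.png",r["frame"][:,:,::-1])
print(get_obs()["time_s"])
```

```text
carried width 0.051062733528482035
guard stop z 0.023 df -1.66
expected z 0.01949999999999999
t 20.0
20.5417
```

View pics/p1.png

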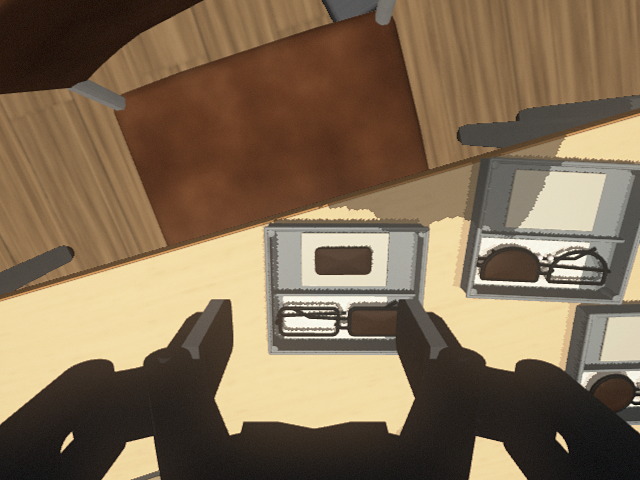

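The rect lens lies in the middle of its pad (343,260). The guard tripped early on motion noise, about 3 mm too high, so I'm changing it to use the settled, signed force.

```bash
cat >> h.py <<'E'
def guarded(x,y,z,zmin,step=.001,thr=3.):
    bot.dwell(.3); f0=fz(); d=0
    while z>zmin+1e-6:
        z-=step; bot.servo_line([x,y,z],velocity=.02); bot.dwell(.06); d=fz()-f0
        if d>thr: break
    print("guard stop z",round(z,4),"df",round(d,2)); return z
def place(n,zg):
    x,y,a=PAD[n]; w=LEN[n][3]
    bot.reach([x,y,.12],down(a)); print("carried width",get_obs()["gripper_width"])
    zp=zg+.004; bot.servo_line([x,y,zp+.003],velocity=.10)
    guarded(x,y,zp+.003,zp-.001,.0005,3.)
    print("expected z",zp); hand.move_gripper(w+.012); bot.dwell(.1); bot.servo_line([x,y,.13],velocity=.12)
    print("t",get_obs()["time_s"])
E
python3 - <<'E'
from h import *
z=pick("half",.020); place("half",z)
x,y,a=PAD["half"]; bot.servo_line([x-.05,y,.22],velocity=.3)
r=vision.read_camera("wrist"); cv2.imwrite("pics/p2.png",r["frame"][:,:,::-1])
print(get_obs()["time_s"])
E
```

```text
guard stop z 0.014 df 8.53
half width 0.04610529636889858 grip 26.95815857645357 t 26.9667
carried width 0.04643232819356371
guard stop z 0.0205 df 4.85
expected z 0.020499999999999994
t 34.5667
35.1083
```

View pics/p2.png

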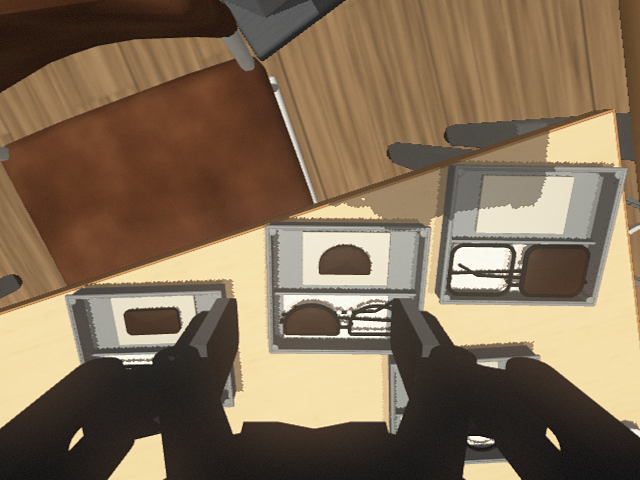

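The half-eye lens sits centred with its straight edge toward the frame (345,260), and contact came exactly at the expected height. Next are the square and round lenses.

Run:
```python
from h import *
np.set_printoptions(precision=4,suppress=True)
for n in("square","round"):
    z=pick(n,.020); place(n,z)
bot.reach([.42,-.2,.40],down(1.0))
r=vision.read_camera("wrist"); cv2.imwrite("pics/p3.png",r["frame"][:,:,::-1])
g=r["frame"].mean(2)
for c in blobs(g<95,500,1e4):
    p,s,a=rect(r,c,.0085)
    for n,P in PAD.items():
        if np.hypot(*(p-P[:2]))<.02: print(n,(p-P[:2])*1000,np.round(s,4),a-P[2])
print(get_obs()["time_s"])
```

```text
guard stop z 0.013 df 6.86
square width 0.0520692227473029 grip 27.60560790947551 t 40.675
carried width 0.051905895245358095
guard stop z 0.0195 df 4.34
expected z 0.019499999999999997
t 47.25
guard stop z 0.016 df 4.0
round width 0.037669687924857455 grip 24.78740319638746 t 51.7167
carried width 0.0375932044063047
guard stop z 0.0225 df 4.48
expected z 0.022499999999999996
t 59.025
rect [-0.9389 -1.0111] [0.0529 0.0269] 0.02560842
half [-0.4878 -1.1167] [0.0473 0.0271] 0.015083313
square [-0.987  -0.6447] [0.0537 0.0447] 0.024960876
60.45
```

View pics/p3.png

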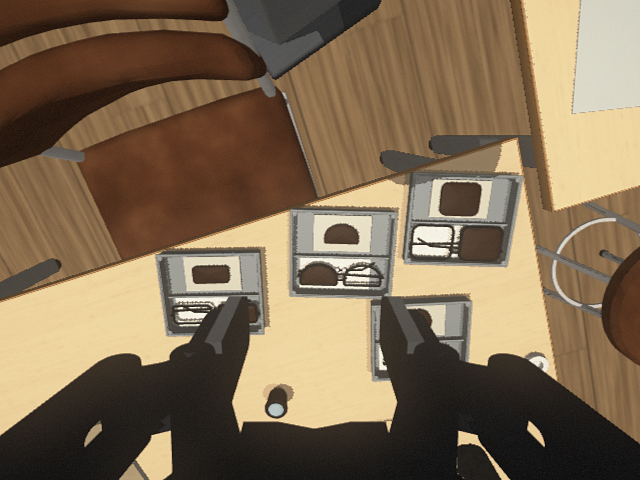

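Rect (211,274), half (341,234) and square (461,199) are centred within about 1.5 mm. A finger hides the round lens, so I'll check it in the top view.

Run:
```python
from h import *
bot.reach([.45,.2,.40],down(.77))
r=vision.read_camera("top"); cv2.imwrite("pics/t2.png",cv2.resize(r["frame"][125:305,280:520,::-1],None,fx=3.3,fy=3.3,interpolation=cv2.INTER_CUBIC))
for c in blobs(r["frame"].mean(2)<75,60,2000):
    p,s,a=rect(r,c,.0085)
    for n,P in PAD.items():
        if np.hypot(*(p-P[:2]-[.001,.0025]))<.02: print(n,np.round((p-P[:2]-[.0005,.0023])*1000,1),np.round(s,4))
```

```text
rect [-1.3  0. ] [0.0519 0.0246]
half [-0.8 -0.1] [0.0453 0.0259]
square [-0.7 -0.1] [0.0513 0.0434]
round [-1.1  0.1] [0.0375 0.0346]
```

View pics/t2.png

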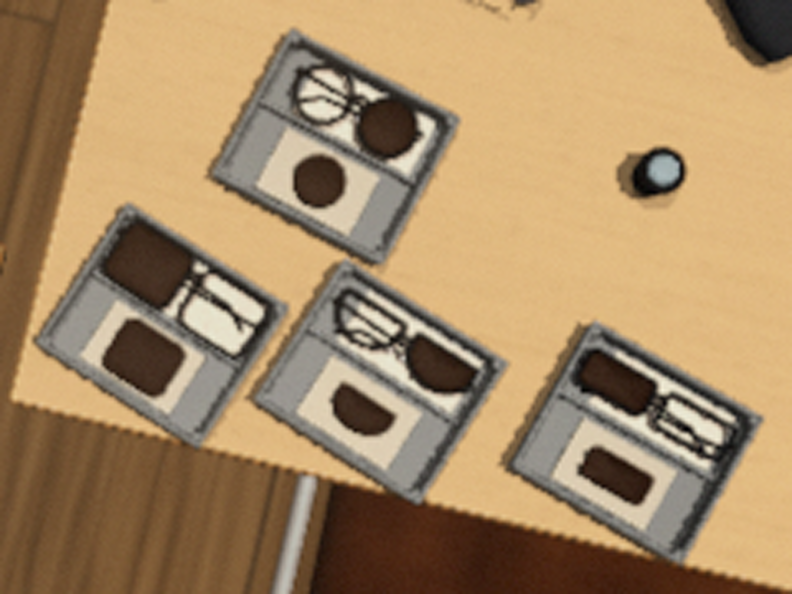

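All four lenses lie centred on the pads of the matching trays, and the loupe hasn't moved.

```bash
python3 -c "
from workcell import *
print(hand_in())"
```

```text
the job is handed in; nothing more can be done
None
```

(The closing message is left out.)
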